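# Hang the lens tray on the twin hook to drip-dry

## Task

Hang the mint lens tray up to drip-dry: put its handle over both prongs of the steel twin hook on the splashback, so that the tray hangs level by its handle, clear of the counter, and let go. Leave the bowl, the bottle, the lens case and the clip holder where they stand.

Things in the scene. Friction and masses are not known exactly. Their poses are not given: they have to be found in the camera images.
- lens_tray: Loose open mint plastic tray, 80 (its x) x 150 (its y) x 35 mm high, about 0.13 kg, with a rigid steel bail handle of round 10 mm bar standing over it: uprights at y = -68 and +68 mm, joined by a straight top bar along y, 70 mm of free space between tray rim and bar. Origin: centre of the underside, z up. It may hang either way round.
- tray_handle (a point): Middle of the axis of the tray's top handle bar, 110 mm above the tray's underside; axes as the tray's (the bar runs along y).
- splashback: Fixed white-tiled panel, 220 mm high, carrying the steel twin hook and a clear acrylic organiser. Origin on the counter under the hook seat; z up, -x the way the prongs point. Panel face at x = +75 mm, panel from y = -330 to +140 mm. Organiser (flap shut): y -315 to -135 mm, x -17 to +75 mm, 110 to 240 mm above the counter.
- hook_seat (a point): Where the middle of the handle bar's axis belongs when hung (bar along local y): 199 mm above the counter, axes as the splashback's. Two round 8 mm prongs at y = -32 and +32 mm slope slightly down from the panel to a low point here (underside 13 mm below this point), then turn up.
- hook_tip (a point): Midway between the upturned ends of the two prongs, 22 mm outward (local -x) of the seat and 17 mm above it, level with the tops of the prongs; axes as the splashback's.
- bowl: Loose round white ceramic trinket bowl, 100 mm across, 40 mm high; origin at the centre of its underside. Bystander.
- bottle: Loose closed white plastic squeeze bottle, 48 mm across, 130 mm high; origin at the centre of its underside. Bystander.
- lens_case: Loose grey twin-lidded contact lens case, about 34 x 72 mm, 19 mm high; origin at the centre of its underside. Bystander.
- clip_holder: Loose stainless steel spring clip holder, base 45 x 70 mm, about 60 mm high; origin at the centre of its underside. Bystander.
Things that resemble listed ones, but are neither listed nor needed, are in the scene too. What is meant by the lens_tray is not blue, and is the larger of those in its own colour.

How it is judged:
By the outcome, as a careful person would: the job done as asked, in the order asked, and still so for the second after the job is handed in, with the robot touching nothing.
It also fails if it takes over 42 s, if anything falls off the work surface, if the arm or the gripper's body presses on something with over 40 N, if the wrist force passes 120 N, or if a joint passes its speed limit or range.

## Robot

A 6-joint arm with a two-finger parallel gripper is mounted at the origin on the work surface. World frame = base frame: x ahead of the robot, y to its left, z up, the work surface at z = 0. Lengths are in m, angles in rad, forces in N, time in s.
With the tool pointing down it reaches from about 0.3 to 0.75 m from the base axis. Payload 8.5 kg.
Tool frame: the origin (TCP) lies midway between the tips of the shut fingers; the grasp point (between the pads) lies 19 mm behind it; z points along the fingers, y is the line along which they close (so a half turn about z gives the same grasp; the last joint's range is limited). The gripper opens to 85 mm and grips with 20 to 120 N. Pads are 22 mm wide; open, the fingers measure 114 mm over their backs; the gripper's body (76 mm by 85 mm) begins 54 mm behind the grasp point. The pads swing forward as they close: fully open they stand 13 mm farther back than shut.
Start: joints at [0.999, 0.381, 1.297, -0, 1.464, -0.215], TCP at [0.192, 0.515, 0.231] pointing down, gripper open.
Joint ranges: [-3.11, 3.11], [-0.89, 2.33], [0.22, 2.48], [-1.42, 4.56], [0.17, 2.85], [-2.88, 2.88]. Speed limits (rad/s): [2.39, 2.39, 3.14, 3.14, 3.14, 3.14].

## Interface

Orientations are given as a unit quaternion [x, y, z, w].
In Python, from rig import robot, planner, telemetry, viewer gives the robot as it stands. The module is installed in compiled form; this text tells all that it offers. Calls block until the motion is done:
- robot.reach(position, orientation): joint-space move of the TCP to a pose.
- robot.move_linear(position, rot=None, feed=0.15, force_limit=None): straight line of the TCP; rot=None keeps the orientation; feed is the mean speed in m/s. With force_limit (N) it stops when the force on the tool has changed by that much, and returns True; else False.
- robot.move_j(angles): joint-space move.
- robot.let_go() and robot.grab(force=None): open the fingers fully, or close them until they stop; force is the grip in N (None keeps the last).
- robot.pause(seconds).
- planner.ik(position, orientation): joint angles nearest the present ones, or None.
- telemetry.state(): the state.
- viewer.grab_frame(name): name is "side" or "top"; returns a dict with "color" (384x512x3 uint8, red, green, blue), "K" (3x3 intrinsics, pixels), "view" (4x4, takes a point from world to camera coordinates). Camera axes: x right, y down, z forward; pixel columns grow to the right and rows downward; lengths in m; the calibration is good to about 2 mm. A picture is of the moment at which its call begins. There is no depth.
A pose or a line that the arm cannot do raises robot.IKError and nothing moves.
- robot.close_job(): hands the job in; it is judged then, once.
The state is a dict: "time_s": time; "qpos": joint angles; "joint_velocities": joint speeds; "effort": joint torques, N m; "eef_pos": TCP position; "tool_rot": TCP orientation; "wrist_force": force on the tool from outside, world axes, zero at the start; "wrist_torque": the same for the moment, N m; "finger_gap": finger opening in m; "grasp_force": force on a finger pad.
Only numpy, scipy, OpenCV 4.12 (cv2) and the standard library are available. Lean on these libraries where they do the work, as an engineer would, in place of code of your own. Each camera call takes 0.05 s, during which the arm holds its last target. There are 200 camera calls.

## Working session

There is one attempt and no reset: what is moved stays moved. The work goes in short steps, each a Python script; the robot and the scene stay as the last script left them, time stands still between calls to the robot, and variables do not carry over. Pictures are saved under pics/ and viewed, at most 10 in all, crops included, and the job is handed in when it is done.

```bash
mkdir -p pics; cat > h.py <<'E'
import numpy as np, cv2
from rig import robot, planner, telemetry, viewer
def snap(n,f):
    d=viewer.grab_frame(n); cv2.imwrite(f'pics/{f}.png',d['color'][:,:,::-1]); np.savez(f'pics/{f}.npz',K=d['K'],view=d['view']); return d
def ray(f,u,v):
    d=np.load(f'pics/{f}.npz'); V=d['view']; R=V[:3,:3]; c=-R.T@V[:3,3]
    return c, R.T@np.linalg.inv(d['K'])@[u,v,1]
def atz(f,u,v,z):
    c,r=ray(f,u,v); return c+r*(z-c[2])/r[2]
def proj(f,p):
    d=np.load(f'pics/{f}.npz'); q=d['K']@(d['view']@np.r_[p,1])[:3]; return q[:2]/q[2]
E
python3 - <<'E'
from h import *
ims=[]
for n in('side','top'):
    d=snap(n,n+'0'); V=d['view']; print(n,-V[:3,:3].T@V[:3,3],V[2,:3],d['K'][0,0])
    im=cv2.imread(f'pics/{n}0.png'); cv2.imwrite(f'pics/{n}0b.png',cv2.resize(im,(800,600),interpolation=cv2.INTER_CUBIC))
print(telemetry.state())
E
```

```text
side [ 0.04498879 -0.62341243  0.96326269] [ 0.43255335  0.58200032 -0.68860237] 474.2714293993437
top [0.47403627 0.06952092 1.01078547] [ 0.13482266 -0.02087573 -0.99064981] 377.8797850447352
{'time_s': 0.1, 'qpos': array([ 9.98681169e-01,  3.81126612e-01,  1.29818206e+00, -2.07982667e-05,
        1.46360399e+00, -2.15283671e-01]), 'joint_velocities': array([-0.00171656, -0.00180318, -0.00085449,  0.00134605,  0.00244497,
       -0.00026268]), 'effort': array([ 4.75978639e-03, -4.49220943e+01, -2.31654739e+01, -1.60372670e-04,
        3.69658956e-03, -2.85391542e-05]), 'eef_pos': array([0.19196709, 0.515121  , 0.23077558]), 'tool_rot': array([ 1.77469548e-01,  9.84126071e-01, -6.13474197e-04, -2.43633416e-04]), 'wrist_force': array([ 0.02824   , -0.4082814 ,  0.49892385]), 'wrist_torque': array([-0.04082036,  0.02313079, -0.05106176]), 'grasp_force': 0.0, 'finger_gap': 0.08555948173706882}
```

View pics/side0b.png

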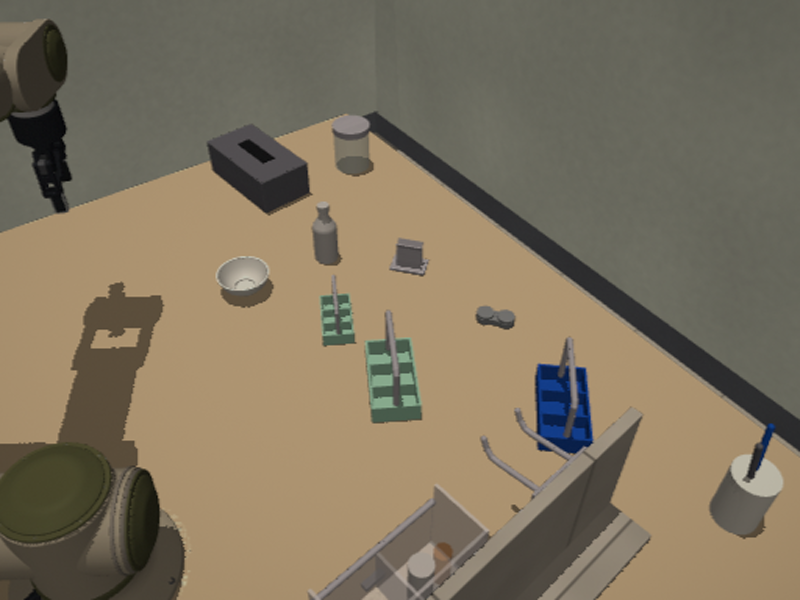

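View pics/top0b.png

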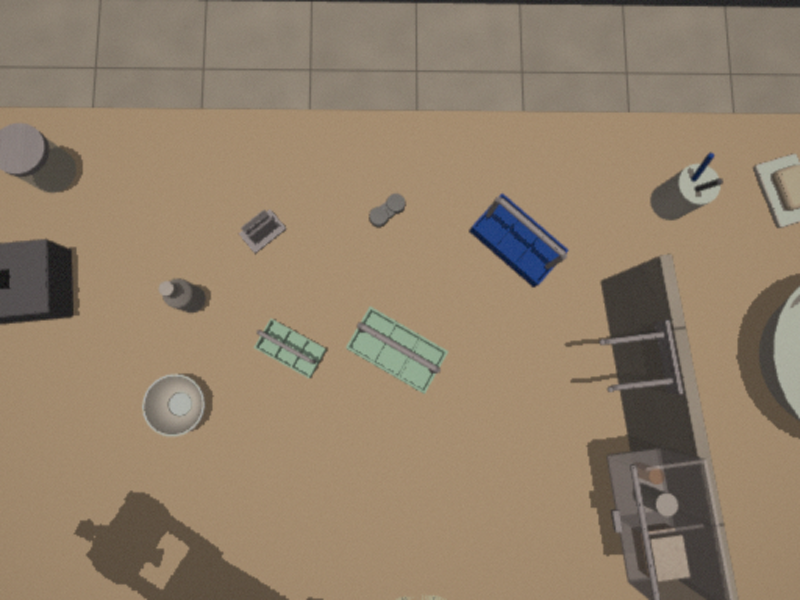

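Candidates (side/top 800x600 px): the small mint tray at (337,318)/(291,348), the large mint tray at (392,370)/(397,350) and the blue tray at (565,405)/(518,240). I choose the large mint one. The hook prong tips are at about (605,341) and (612,388) in top. Next I check close crops.

```bash
python3 - <<'E'
from h import *
t=cv2.imread('pics/top0.png'); s=cv2.imread('pics/side0.png')
def c(im,u,v,k=4): return cv2.resize(im[v:v+75,u:u+100],None,fx=k,fy=k,interpolation=cv2.INTER_CUBIC)
a=np.vstack([np.hstack([c(t,205,185),c(t,355,190)]),np.hstack([c(s,200,195),c(s,300,250)])])
cv2.imwrite('pics/crops.png',a)
E
```

```text
(no output)
```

View pics/crops.png

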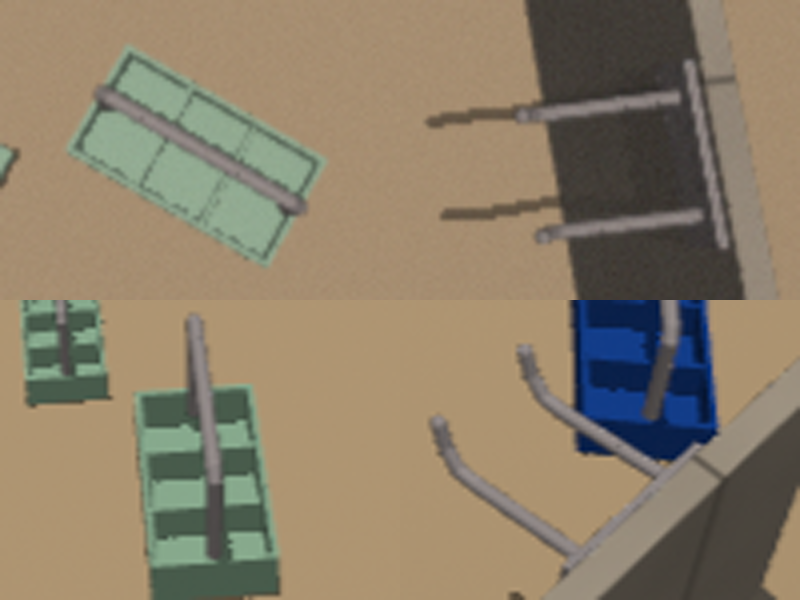

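The crop confirms the large mint tray: bar ends at crop (101,93) and (300,206), rim corners at (128,48), (325,160), (268,265) and (68,150). Prong tips show at crop (523,115) and (543,236) in top, and (525,352) and (437,424) in side.

```bash
python3 - <<'E'
from h import *
np.set_printoptions(precision=4,suppress=True)
o={'t1':('top0',205,185,0,0),'t2':('top0',355,190,400,0),'s1':('side0',200,195,0,300),'s2':('side0',300,250,400,300)}
def px(k,x,y):
    f,u,v,a,b=o[k]; return f,u+(x-a+.5)/4-.5,v+(y-b+.5)/4-.5
cs=[atz(*px('t1',*p),.035) for p in[(128,48),(325,160),(268,265),(68,150)]]
print(np.array(cs),np.mean(cs,0)); 
print('sides',[np.linalg.norm(cs[i]-cs[i-1]) for i in range(4)])
b=[atz(*px('t1',*p),.110) for p in[(101,93),(300,206)]]; print('bar top',b,np.mean(b,0),np.linalg.norm(b[0]-b[1]))
b2=[atz(*px('s1',*p),.110) for p in[(194,322),(213,472)]]; print('bar side',b2,np.mean(b2,0))
for z in(.212,.216):
  h=[atz(*px('t2',*p),z) for p in[(523,115),(543,236)]]; print('tip top',h,np.linalg.norm(h[0]-h[1]))
def tri(a,b):
    (c1,r1),(c2,r2)=ray(*a),ray(*b); A=np.c_[r1,-r2]; s=np.linalg.lstsq(A,c2-c1,rcond=None)[0]
    p,q=c1+s[0]*r1,c2+s[1]*r2; return (p+q)/2,np.linalg.norm(p-q)
h=[tri(px('t2',523,115),px('s2',525,352)),tri(px('t2',543,236),px('s2',437,424))]; print(h)
d=h[0][0]-h[1][0]; print('yaw y-axis',np.degrees(np.arctan2(d[1],d[0])))
# panel top edge (far from hook, face-side) z=.22
pe=[atz(*[('top0',u/1.5625,v/1.5625) for u,v in [p]][0],.22) for p in[(660,257),(697,457)]]
d=pe[0]-pe[1];print('panel',pe,np.degrees(np.arctan2(d[1],d[0])))
E
```

```text
[[ 0.5858  0.0799  0.035 ]
 [ 0.5132 -0.0472  0.035 ]
 [ 0.4465 -0.0097  0.035 ]
 [ 0.5198  0.1183  0.035 ]] [0.5163 0.0354 0.035 ]
sides [np.float64(0.07637065260947545), np.float64(0.14637690522429272), np.float64(0.07652443528289452), np.float64(0.1475333391780296)]
bar top [array([0.5502, 0.0952, 0.11  ]), array([ 0.4831, -0.0229,  0.11  ])] [0.5166 0.0361 0.11  ] 0.13585799144274388
bar side [array([0.5483, 0.0908, 0.11  ]), array([ 0.4837, -0.02  ,  0.11  ])] [0.516  0.0354 0.11  ]
tip top [array([ 0.5191, -0.2383,  0.212 ]), array([ 0.4555, -0.2457,  0.212 ])] 0.06400837249458002
tip top [array([ 0.5189, -0.2368,  0.216 ]), array([ 0.4556, -0.2441,  0.216 ])] 0.06368784401958784
[(array([ 0.5187, -0.2374,  0.2138]), np.float64(0.0007035808074964085)), (array([ 0.4551, -0.2449,  0.2131]), np.float64(0.0011921301458908491))]
yaw y-axis 6.688044523810321
panel [array([ 0.6344, -0.3215,  0.22  ]), array([ 0.3663, -0.3534,  0.22  ])] 6.785813698028123
```

```bash
cat >> h.py <<'E'
def q(deg): a=np.radians(deg)/2; return np.array([np.cos(a),np.sin(a),0,0])
BAR=np.array([.516,.0357,.110]); SEAT=np.array([.4896,-.2628,.199]); TIP=np.array([.487,-.241,.216])
up=lambda p,dz: np.asarray(p)+[0,0,dz]
E
python3 - <<'E'
from h import *
for o in(0,180,-180):
    print(o,planner.ik(up(BAR,-.019),q(60.3+o)),planner.ik(up(SEAT,.04),q(6.7+o)))
E
```

```text
0 [-1.60094878e-01  4.75367751e-01  1.59765670e+00 -4.44089210e-16
  1.06856820e+00  3.58267910e-01] [-7.05688860e-01  3.85362281e-01  1.26720851e+00 -4.44089210e-16
  1.48902186e+00  7.48170407e-01]
180 [-1.60094878e-01  4.75367751e-01  1.59765670e+00 -4.44089210e-16
  1.06856820e+00 -2.78332474e+00] [-7.05688860e-01  3.85362281e-01  1.26720851e+00 -4.44089210e-16
  1.48902186e+00 -2.39342225e+00]
-180 [-1.60094878e-01  4.75367751e-01  1.59765670e+00 -4.44089210e-16
  1.06856820e+00 -2.78332474e+00] [-7.05688860e-01  3.85362281e-01  1.26720851e+00 -4.44089210e-16
  1.48902186e+00 -2.39342225e+00]
```

```bash
python3 - <<'E'
from h import *
robot.reach(up(BAR,.10),q(60.3))
robot.move_linear(up(BAR,-.019),feed=.1)
robot.grab(60)
s=telemetry.state(); print(s['finger_gap'],s['grasp_force'],s['wrist_force'],s['eef_pos'],s['time_s'])
if .006<s['finger_gap']<.016:
    robot.move_linear(up(BAR,.126),feed=.12)
    s=telemetry.state(); print(s['finger_gap'],s['grasp_force'],s['wrist_force'],s['eef_pos'],s['time_s'])
a=snap('side','side1')['color'];b=snap('top','top1')['color']
c=np.hstack([x[100:340,120:320] for x in(a,b)])[:,:,::-1]
cv2.imwrite('pics/c1.png',cv2.resize(c,None,fx=2,fy=2,interpolation=cv2.INTER_CUBIC))
E
```

```text
0.007940816433478852 58.44439208507538 [-1.40799654  0.33103299  2.8374981 ] [0.51594154 0.03572989 0.09110272] 4.225
0.007827175019229804 58.391454219818115 [ 0.93212864  1.06147054 -2.21158521] [0.51575071 0.03572818 0.23531863] 5.5833
```

View pics/c1.png

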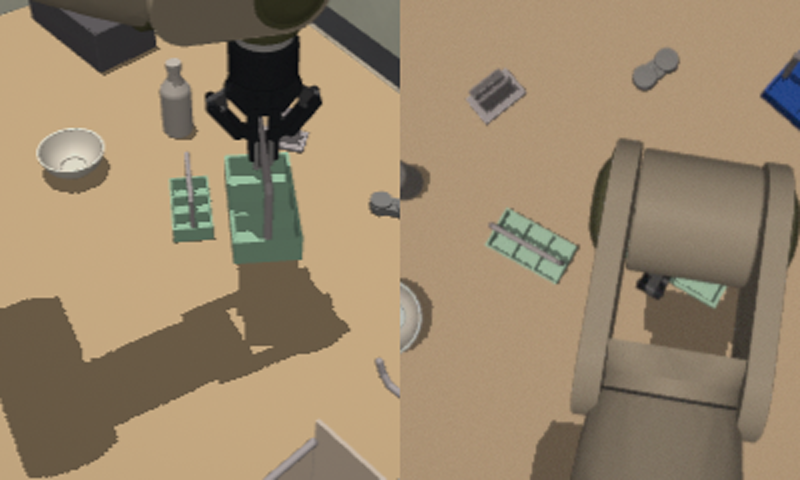

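The side picture shows the tray held level by mid-bar (crop 262,200), and the small tray is untouched. Now I carry it over the seat and check before lowering.

```bash
python3 - <<'E'
from h import *
xd=(SEAT-TIP)*[1,1,0]; xd/=np.linalg.norm(xd)
robot.move_linear(up(SEAT-.12*xd,.055-.019),rot=q(6.7),feed=.1)
robot.move_linear(up(SEAT,.055-.019),feed=.1)
s=telemetry.state(); print(s['finger_gap'],s['wrist_force'],s['eef_pos'],s['time_s'])
a=snap('side','side2')['color'];b=snap('top','top2')['color']
c=np.hstack([a[215:365,290:420],b[140:290,330:460]])[:,:,::-1]
cv2.imwrite('pics/c2.png',cv2.resize(c,None,fx=3,fy=3,interpolation=cv2.INTER_CUBIC))
E
```

```text
0.0076701325368712155 [-0.27033824  0.13054122 -0.00339736] [ 0.48959423 -0.26226261  0.23512138] 9.025
```

View pics/c2.png

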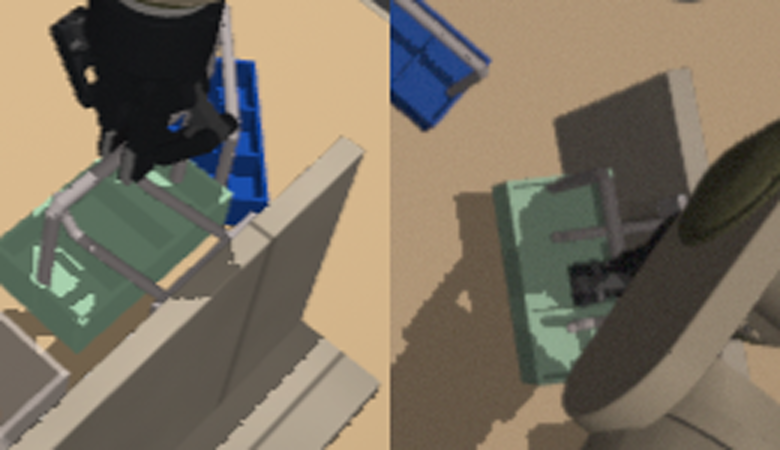

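```bash
python3 - <<'E'
from h import *
a=np.radians(6.7); yd=np.array([np.cos(a),np.sin(a),0]); xd=np.array([np.sin(a),-np.cos(a),0])
p=lambda x,y,z:np.array([.4896,-.2623,z])+x*xd+y*yd
for n,P in [('bar+',p(0,.068,.254)),('bar-',p(0,-.068,.254)),('rim-+',p(-.04,.075,.179)),('rim--',p(-.04,-.075,.179)),('rim++',p(.04,.075,.179)),('bot--',p(-.04,-.075,.144)),('bot+-',p(.04,-.075,.144))]:
    print(n,'side',(proj('side2',P)-[290,215])*3,'top',(proj('top2',P)-[330,140])*3+[390,0])
E
```

```text
bar+ side [191.93562379  93.60363125] top [600.30080251 175.35903589]
bar- side [ 49.1908129  210.39390988] top [635.51867942 378.43857508]
rim-+ side [137.33850966 125.2354798 ] top [503.72233038 183.29428869]
rim-- side [-12.72660235 246.96468138] top [536.84811174 387.8654183 ]
rim++ side [228.36758891 194.21400787] top [609.11350805 170.84506563]
bot-- side [-15.4699113  277.05975436] top [520.04365299 384.31315288]
bot+- side [ 73.5221306  356.93082192] top [623.54550941 371.39816999]
```

The projected model agrees with the picture within about 3 mm: rim corner (495,183) against (504,183), bar end (605,175) against (600,175). Lowering now.

```bash
python3 - <<'E'
from h import *
p=lambda t:(s:=telemetry.state(),print(t,s['finger_gap'],s['wrist_force'],s['eef_pos'],s['time_s']))
print(robot.move_linear(up(SEAT,.010-.019),feed=.08,force_limit=10)); p('a')
print(robot.move_linear(up(SEAT,-.003-.019),feed=.02,force_limit=5)); robot.pause(.2); p('b')
a=snap('side','side3')['color'];b=snap('top','top3')['color']
c=np.hstack([a[215:365,290:420],b[140:290,330:460]])[:,:,::-1]
cv2.imwrite('pics/c3.png',cv2.resize(c,None,fx=3,fy=3,interpolation=cv2.INTER_CUBIC))
E
```

```text
False
a 0.008162697996940594 [-0.13297938  0.16454206 -1.09922284] [ 0.48979123 -0.26293567  0.19040111] 9.8333
True
b 0.007538467776143324 [ 0.44857569 -0.53643023  5.99350472] [ 0.48957499 -0.26278655  0.17929577] 10.575
```

View pics/c3.png

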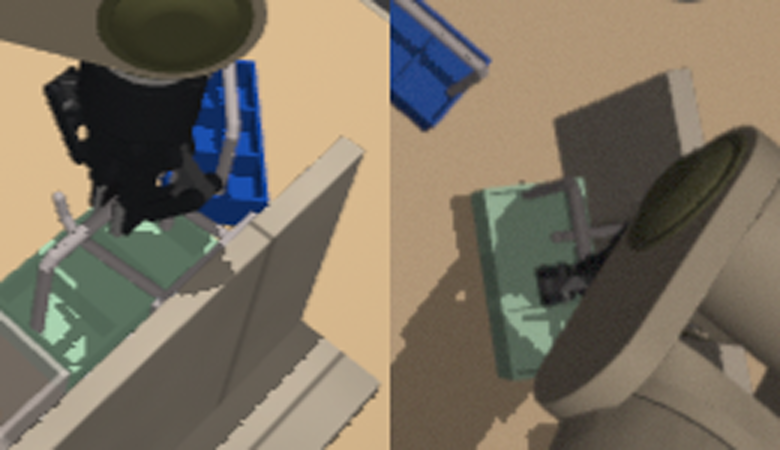

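The bar touches the prongs at z = 0.198, as it should. It lies inboard of the upturned tip at side crop (60,205). Releasing.

```bash
python3 - <<'E'
from h import *
robot.let_go(); robot.pause(.3)
s=telemetry.state(); print(s['wrist_force'],s['finger_gap'])
robot.move_linear(up(SEAT,.12),feed=.08,force_limit=10)
robot.reach([.40,.12,.33],q(60))
robot.pause(1.5)
s=telemetry.state(); print(s['wrist_force'],s['eef_pos'],s['time_s'])
a=snap('side','side4')['color'];b=snap('top','top4')['color']
c=np.hstack([a[215:365,290:420],b[140:290,330:460]])[:,:,::-1]
c=cv2.resize(c,None,fx=3,fy=3,interpolation=cv2.INTER_CUBIC)
cv2.imwrite('pics/c4.png',c)
E
```

```text
[-0.30749591 -0.42035324  0.49242468] 0.08557615984748834
[ 0.5003732  -0.14346071  0.67112933] [0.39999508 0.12000469 0.33001096] 16.5667
```

View pics/c4.png

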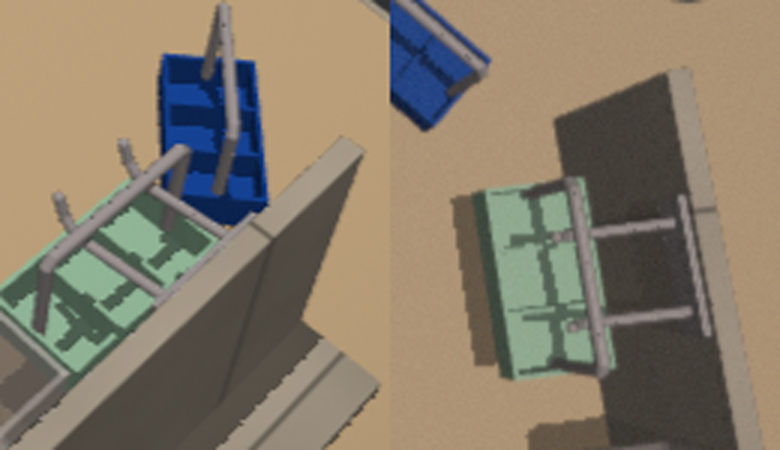

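The tray hangs level with its bar on both prongs, from side crop (45,265) to (183,152), inboard of both tips. The gripper is clear and nothing is moving. Handing in.

```bash
python3 -c "
from h import *
print(robot.close_job())"
```

```text
the job is handed in; nothing more can be done
None
```

The mint lens tray hangs level by its handle on both prongs of the twin hook, clear of the counter; the gripper let go and backed off, the bystanders were not touched, and the job was handed in at about 17 s of the 42 s limit.

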